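# Plug the test gauge into the bench air coupler

## Task

Check the bench air line: pull the coupler's sleeve back (down) until it catches and let go of it, then plug the red-cased pressure gauge into the coupler, pressing it gently home until the sleeve springs up and locks it. Feel for the catch and the click without forcing anything, leave the gauge locked in, upright and let go, and do not knock the other things about.

Things in the scene. Friction and masses are not known exactly. Their poses are not given: they have to be found in the camera images.
- outlet_axis (a point): Centre of the top face of the blue air-outlet block, on the axis of the steel quick coupler that stands on it, mouth up; z up, 45 mm above the bench. THE COUPLER'S OWN HEIGHT IS NOT MEASURED: its threaded brass stem is screwed out by h = 0 to 30 mm, different each time, to be felt or seen. Above this point, in mm: flange top 45 + h, mouth 70 + h, trip pad in the bore 37 + h.
- sleeve (a joint): How far the sleeve is pulled back (down), in m: 0 = forward (up), sprung to 0. Pinch it from above or push its flange down on both sides: 5 N at first, up to 15 N; past 0.0115 a catch snaps in and holds it (near 0.011) when let go; hard stop 0.0145. A plug pressed on the trip pad frees the catch after 2 to 3 mm at about 8 N; the sleeve then jumps to 0 and locks the plug.
- gauge_center (a point): Centre of the gauge's red round case, 46 mm in diameter, 24 mm tall, white dial on top; grip it across the case from above. z up along its axis. Below the case: brass collar 24 mm across, 14 mm tall, then a steel plug 14 mm in diameter, 44 mm long, with a ring groove. 0.2 kg; yaw does not matter. It stands plug-down in a hole of the rack, collar resting on it.
- gauge_tip (a point): Chamfered lower tip of the gauge's plug, on its axis, 70 mm below the case centre. With the sleeve forward, two balls block it about 58 + h mm above outlet_axis. With the sleeve caught back it meets the sprung trip pad at 37 + h, which has 6 mm of travel to a hard stop. Locked home it lies 31 to 37 mm + h above outlet_axis; it can still rise or sink some 5 mm.
- rack: Fixed wooden rack, 75 x 270 mm and 50 mm tall, long side along its y; origin at the centre of its underside. Three 16 mm through holes 90 mm apart along y hold the gauge, the blow nozzle and the blanking plug in any order.
- nozzle: Bystander: brass blow nozzle with a pointed tip, 22 mm in diameter, standing in the rack; origin at its plug's tip, top 105 mm above that.
- blank_plug: Bystander: black blanking plug, 28 mm cap, standing in the rack; origin at its plug's tip, top 70 mm above that.
- knife: Bystander: finished knife, 250 mm long, lying on the bench; origin under it.
- wrench: Bystander: wrench, 150 mm long, lying on the bench.
- jar: Bystander: amber jar with steel lid, 60 mm in diameter, 80 mm tall.
- sanding_block: Bystander: cork sanding block, 110 x 60 x 35 mm.
- hammer: Bystander: hammer, 240 mm long, lying on the bench.
- gauge: The gauge as a whole; origin at the tip of its plug, as point gauge_tip.
- block: Blue block 80 x 80 x 45 mm, fixed, carrying the coupler; origin under its centre, on the axis. Sleeve: 34 mm in diameter, 30 mm tall, top level with the mouth when forward, with a flange 48 mm across and 5 mm thick at its foot. Spoilt by over 50 N from the fingers (a pinch may count on both sides) or 35 N from the plug. Mouth: funnel 23 mm wide narrowing over 7 mm to a 16 mm bore.
- trip (a joint): How far the trip pad inside the coupler's bore is pressed down, in m: 0 with nothing on it, hard stop at 0.006. A plug locked in keeps it down by 0.0006 or more.

How it is judged:
On the way:
1. the sleeve is pulled back, has caught, and is let go of (value of joint sleeve above 0.01 m and contact force between each of the fingers, the arm and block below 0.5 N), for 0.3 s.
At the end, for the whole second after the job is handed in: The sleeve is fully forward (within 2 mm) with the gauge's plug locked in the coupler and keeping the trip pad pressed (over 0.3 mm); plug tip within 4 mm of the coupler's axis and less than 70 mm above the block's top, gauge upright within 0.12 rad and at rest (value of joint sleeve below 0.002 m and value of joint trip above 0.0003 m and horizontal distance between gauge_tip and outlet_axis below 0.004 m and z of gauge_tip in the frame of outlet_axis below 0.07 m and angle between gauge_center's own z axis and vertical below 0.12 rad and linear speed of gauge below 0.02 m/s); the robot touches nothing.
It fails at once if the plug or gauge pressed on the coupler with more than 35 N (contact force between gauge and block above 35 N).
It fails at once if the fingers load the coupler with more than 50 N (contact force between the fingers and block above 50 N).
It fails at once if a fitting in the rack, or another thing on the bench, is shifted by more than 30 mm (distance of any of nozzle, blank_plug, knife, wrench, jar, sanding_block, hammer from where it was at the start of the episode above 0.03 m).
It also fails if it takes over 72 s, if anything falls off the work surface, if the arm or the gripper's body presses on something with over 40 N, if the wrist force passes 120 N, or if a joint passes its speed limit or range.

## Robot

A 6-joint arm with a two-finger parallel gripper is mounted at the origin on the work surface. World frame = base frame: x ahead of the robot, y to its left, z up, the work surface at z = 0. Lengths are in m, angles in rad, forces in N, time in s.
With the tool pointing down it reaches from about 0.35 to 0.85 m from the base axis. Payload 8.1 kg.
Tool frame: the origin (TCP) lies between the finger pads; the fingertips stand 11 mm ahead of it and the grasp point (between the pads) lies 8 mm behind it (tips_ahead is the z of the fingertips in the tool frame, in m); z points along the fingers, y is the line along which they close (so a half turn about z gives the same grasp; the last joint's range is limited). The gripper opens to 93 mm and grips with 3 to 60 N. Pads are 15 mm wide; open, the fingers measure 128 mm over their backs; the gripper's body (75 mm by 188 mm) begins 65 mm behind the grasp point.
Start: joints at [-1.328, 0.13, 1.488, -0, 1.523, -0.085], TCP at [0.193, -0.568, 0.23] pointing down, gripper open.
Joint ranges: [-2.96, 2.96], [-0.89, 2.26], [0.02, 2.5], [-1.34, 4.48], [0, 2.73], [-2.66, 2.66]. Speed limits (rad/s): [2.39, 2.39, 2.79, 3.14, 3.14, 3.14].

## Interface

Orientations are given as a rotation vector (axis times angle).
In Python, from plant import read_state, read_camera, close_job, tips_ahead gives the robot as it stands. The module is installed in compiled form; this text tells all that it offers.
- The arm moves only by the tool move_arm, never from a script. Its argument "plan" is a list of rows, each a list of 7 numbers: the turn, a rotation vector about the tool's x, y, z in units of 6 degrees (1.0 is 6 degrees), then the shift along the tool's x, y, z in units of 25 mm (1.0 is 25 mm), then the finger opening in mm, from 0 to 93. A call has exactly 10 rows; each row shifts and turns the commanded pose from where the row before left it, along the tool's axes as they then stand; what a row does not reach is not made up. A row lasts 1/10 s, in which the tool goes at most 50 mm and 8.59 degrees, less where a joint would pass 70% of its speed; a pose out of reach is approached as far as the arm can. A call is refused whole if a number of a shift passes 1 or a number of a turn 1, either way. A call with a gripper value outside its range is refused whole. The fingers move at their own pace and stop on an object; "force" is the grip in N (left out, the last holds). Time passes only in rows, so rows that do not move let the fingers close, or fill a call up. It gives the time, the measured TCP pose, the force, the opening and the grip force at its end, in the units of the state.
- read_state(): the state, without advancing time (a new reading comes with each control period).
- read_camera(name): name is "side" or "top" or "wrist"; returns a dict with "frame" (384x512x3 uint8, red, green, blue), "z_map" (384x512 float32, m along the optical axis (not along the pixel's ray), 0 where there is no reading), "fx", "fy", "cx", "cy" (pixels), "rvec" (rotation vector, rad) and "tvec" (3), from world to camera coordinates, as OpenCV has them. Camera axes: x right, y down, z forward; pixel columns grow to the right and rows downward; lengths in m; the calibration is good to about 2 mm. A picture is of the moment at which its call begins.
- close_job(): hands the job in; it is judged then, once.
The state is a dict: "t": time; "q": joint angles; "dq": joint speeds; "joint_torque": joint torques, N m; "tool_pos": TCP position; "orientation": TCP orientation; "force": force on the tool from outside, world axes, zero at the start; "wrist_torque": the same for the moment, N m; "opening": finger opening in m; "gripper_force": force on a finger pad.
Only numpy, scipy, OpenCV 4.12 (cv2) and the standard library are available. Lean on these libraries where they do the work, as an engineer would, in place of code of your own. Each camera call takes 0.05 s, during which the arm holds its last target. There are 200 camera calls.

## Working session

There is one attempt and no reset: what is moved stays moved. The work goes in short steps, Python scripts to look and compute and a tool call to move; the robot and the scene stay as the last step left them, time stands still between calls to the robot, and variables do not carry over. Pictures are saved under pics/ and viewed, at most 10 in all, crops included, and the job is handed in when it is done.

Besides the shell and the picture viewer there is one more tool, called after "Request:" by a JSON object that holds its "api" and its "payload", one argument or row to a line. move_arm: Moves the arm, as the interface text tells. Its arguments: {"type":"object","properties":{"plan":{"type":"array","items":{"type":"array","items":{"type":"number"}}},"force":{"type":"number"}},"required":["plan"]}

```bash
mkdir -p pics
cat > h.py <<'E'
import numpy as np,cv2
from plant import *
def cam(n):
    c=read_camera(n); R=cv2.Rodrigues(np.array(c['rvec'],float))[0]; t=np.array(c['tvec'],float)
    z=c['z_map']; v,u=np.mgrid[:z.shape[0],:z.shape[1]]
    P=np.stack([(u-c['cx'])/c['fx']*z,(v-c['cy'])/c['fy']*z,z],-1)
    W=(P-t)@R; W[z<=0]=np.nan
    return c['frame'],W,c
def save(n,f): cv2.imwrite('pics/'+n,cv2.cvtColor(f,cv2.COLOR_RGB2BGR))
E
python3 - <<'E'
from h import *
s=read_state();print(s['t'],s['tool_pos'],s['orientation'],s['force'],tips_ahead)
a,W,_=cam('top');b,W2,_=cam('side')
np.savez('v.npz',W=W,W2=W2,a=a,b=b)
save('a.png',a);save('b.png',b)
E
```

```text
0.0 [ 0.19305933 -0.5675184   0.22861522] [-3.09771806e+00 -5.12294320e-01  2.37776665e-04] [-0.77886939  0.0417233  -0.28350649] 0.011
```

View pics/a.png

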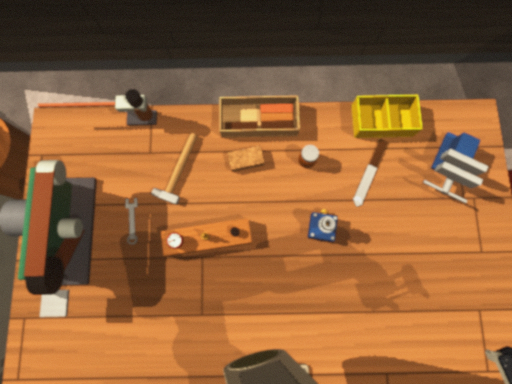

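View pics/b.png

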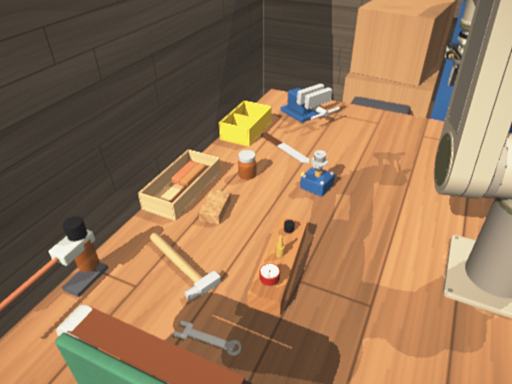

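The top view shows the gauge at (174,240), nozzle at (205,236), blank plug at (235,231) and the coupler at (327,226). In the side view the gauge is at (270,274) and the coupler at (320,160).

Run:
```python
from h import *
d=np.load('v.npz');W,W2,a,b=d['W'],d['W2'],d['a'],d['b']
for n,w,(u,v) in [('gauge',W,(174,240)),('noz',W,(205,236)),('blank',W,(235,231)),('coup',W,(327,225)),('gauge2',W2,(270,273)),('coup2',W2,(320,156))]:
    print(n,w[v,u].round(3))
# blue block
for w,f in((W,a),(W2,b)):
    f=f.astype(int)
    cp=W[225,327]; 
    near=np.hypot(w[...,0]-cp[0],w[...,1]-cp[1])<.07
    m=near&(w[...,2]>.035)&(w[...,2]<.055)&(f[...,2]>f[...,0]+30)
    r=cv2.minAreaRect((w[m][:,:2]*1000).astype(np.float32));print('block',m.sum(),r, w[m][:,2].mean())
    m=near&(w[...,2]>.075)
    q=w[m];print('coupler',m.sum(),np.median(q,0).round(4),(q.min(0)).round(3),q.max(0).round(3))
    g=W[240,174]
    m=(np.hypot(w[...,0]-g[0],w[...,1]-g[1])<.05)&(w[...,2]>.07)
    q=w[m];print('gauge',m.sum(),q.min(0).round(4),q.max(0).round(4),((q.min(0)+q.max(0))/2).round(4))
```

```text
gauge [0.475 0.279 0.093]
noz [0.484 0.187 0.1  ]
blank [0.499 0.1   0.078]
coup [ 0.51  -0.173  0.092]
gauge2 [0.468 0.286 0.088]
coup2 [ 0.505 -0.157  0.123]
block 287 ((511.5875244140625, -169.22467041015625), (76.64013671875, 75.48651123046875), 78.75763702392578) 0.04438451278864852
coupler 218 [ 0.5118 -0.169   0.1082] [ 0.489 -0.196  0.078] [ 0.536 -0.148  0.128]
gauge 199 [0.4545 0.2561 0.0706] [0.4962 0.3015 0.094 ] [0.4754 0.2788 0.0823]
block 321 ((508.8209228515625, -168.27047729492188), (77.83767700195312, 76.85969543457031), 79.88996124267578) 0.043373929008184486
coupler 226 [ 0.509  -0.1619  0.1074] [ 0.486 -0.189  0.075] [ 0.535 -0.143  0.125]
gauge 352 [0.4498 0.2571 0.0702] [0.495  0.3035 0.0915] [0.4724 0.2803 0.0809]
```

```bash
cat >> h.py <<'E'
def to(*p):
    s=read_state();R=cv2.Rodrigues(np.array(s['orientation']))[0]
    d=R.T@(np.array(p)-s['tool_pos'])/.025
    print('t',s['t'],'pos',np.round(s['tool_pos'],4),'F',np.round(s['force'],2),'units',d.round(3)); return R
E
python3 - <<'E'
from h import *
print(to(.510,-.169,.23).round(3)); print(W[1] if 0 else '')
E
```

```text
t 0.1 pos [ 0.1931 -0.5676  0.2287] F [ 0.01 -0.13 -0.87] units [ 17.135 -11.013  -0.031]
[[ 0.947  0.322 -0.   ]
 [ 0.322 -0.947  0.002]
 [ 0.    -0.002 -1.   ]]
```

Request:
{"api": "move_arm", "payload": {
  "plan": [
    [0, 0, 0, 1, -0.65, 0, 60],
    [0, 0, 0, 1, -0.65, 0, 60],
    [0, 0, 0, 1, -0.65, 0, 60],
    [0, 0, 0, 1, -0.65, 0, 60],
    [0, 0, 0, 1, -0.65, 0, 60],
    [0, 0, 0, 1, -0.65, 0, 60],
    [0, 0, 0, 1, -0.65, 0, 60],
    [0, 0, 0, 1, -0.65, 0, 60],
    [0, 0, 0, 1, -0.65, 0, 60],
    [0, 0, 0, 1, -0.65, 0, 60]
  ]
}}

```text
t: 1.1
tool_pos: [0.378, -0.3325, 0.2292]
orientation: [-3.099, -0.512, 0.001]
force: [0.4, 0.7, 1.1]
opening: 0.0601
gripper_force: 0.0
```

Request:
{"api": "move_arm", "payload": {
  "plan": [
    [0, 0, 0, 1, -0.65, 0, 60],
    [0, 0, 0, 1, -0.65, 0, 60],
    [0, 0, 0, 1, -0.65, 0, 60],
    [0, 0, 0, 1, -0.65, 0, 60],
    [0, 0, 0, 1, -0.65, 0, 60],
    [0, 0, 0, 1, -0.65, 0, 60],
    [0, 0, 0, 1, -0.1, 0, 60],
    [0, 0, 0, 0.1, 0, 0, 60],
    [0, 0, 0, 0, 0, 0, 60],
    [0, 0, 0, 0, 0, 0, 60]
  ]
}}

```text
t: 2.1
tool_pos: [0.5127, -0.1824, 0.2292]
orientation: [-3.099, -0.512, 0.002]
force: [0.3, 0.0, 0.3]
opening: 0.0601
gripper_force: 0.0
```

Run:
```python
from h import *
to(.510,-.169,.23)
a,W,c=cam('wrist');np.savez('w.npz',a=a,W=W);save('c.png',a)
```

```text
t 2.1 pos [ 0.5127 -0.1824  0.2292] F [0.3  0.05 0.35] units [ 0.071 -0.541 -0.03 ]
```

View pics/c.png

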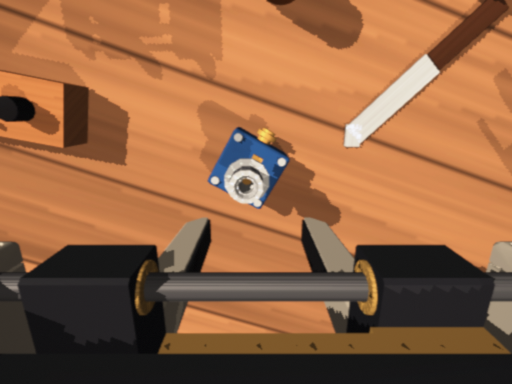

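The wrist view shows the block centred near (248,168) and the coupler ring around (246,184), with both fingers clear of it.

Run:
```python
from h import *
d=np.load('w.npz');W,a=d['W'],d['a'].astype(int)
near=np.zeros(W.shape[:2],bool);near[110:220,195:300]=1
m=near&(W[...,2]>.035)&(W[...,2]<.055)&(a[...,2]>a[...,0]+30)
print('block',m.sum(),cv2.minAreaRect((W[m][:,:2]*1000).astype(np.float32)),np.median(W[m][:,2]))
z=W[...,2][near]; print(np.histogram(z,np.arange(.04,.15,.004)))
zt=np.nanpercentile(z[(z>.08)],97);print(zt)
for lo,hi in((zt-.006,.2),(.07,zt-.012)):
    m=near&(W[...,2]>lo)&(W[...,2]<hi);q=W[m]
    print(m.sum(),q.min(0).round(4),q.max(0).round(4),np.median(q[:,2]),cv2.minEnclosingCircle((q[:,:2]*1000).astype(np.float32)))
```

```text
block 1782 ((513.577880859375, -171.00328063964844), (77.61369323730469, 78.23255157470703), 79.58590698242188) 0.045064321743629995
(array([ 334, 1731,  123,    0,    0,    0,    0,    1,   37,   13,    7,
          9,   56,   28,  539,   26,   34,   59,   44,  149,  583,   43,
          0,    0,    0,    0,    0]), array([0.04 , 0.044, 0.048, 0.052, 0.056, 0.06 , 0.064, 0.068, 0.072,
       0.076, 0.08 , 0.084, 0.088, 0.092, 0.096, 0.1  , 0.104, 0.108,
       0.112, 0.116, 0.12 , 0.124, 0.128, 0.132, 0.136, 0.14 , 0.144,
       0.148]))
0.1241845975805576
735 [ 0.4949 -0.1883  0.1182] [ 0.5299 -0.1536  0.1251] 0.12266600598550574 ((512.393798828125, -171.15078735351562), 17.6074161529541)
812 [ 0.4907 -0.1955  0.0713] [ 0.5392 -0.1465  0.1121] 0.09814698224973961 ((513.9256591796875, -170.6393585205078), 25.427345275878906)
```

Request:
{"api": "move_arm", "payload": {
  "plan": [
    [0, 0, 0, 0.15, -0.43, 0, 40],
    [0, 0, 0, 0, 0, 0.6, 40],
    [0, 0, 0, 0, 0, 0.7, 40],
    [0, 0, 0, 0, 0, 0.7, 40],
    [0, 0, 0, 0, 0, 0.7, 40],
    [0, 0, 0, 0, 0, 0.5, 40],
    [0, 0, 0, 0, 0, 0.4, 40],
    [0, 0, 0, 0, 0, 0.4, 40],
    [0, 0, 0, 0, 0, 0.3, 40],
    [0, 0, 0, 0, 0, 0.2, 40]
  ]
}}

```text
t: 3.15
tool_pos: [0.5135, -0.1705, 0.1166]
orientation: [-3.099, -0.513, 0.0]
force: [0.7, 0.5, -0.0]
opening: 0.04
gripper_force: 0.0
```

Request:
{"api": "move_arm", "payload": {
  "plan": [
    [0, 0, 0, 0, 0, 0.1, 40],
    [0, 0, 0, 0, 0, 0.08, 40],
    [0, 0, 0, 0, 0, 0.04, 40],
    [0, 0, 0, 0, 0, 0.04, 40],
    [0, 0, 0, 0, 0, 0.04, 40],
    [0, 0, 0, 0, 0, 0.04, 40],
    [0, 0, 0, 0, 0, 0.04, 40],
    [0, 0, 0, 0, 0, 0.04, 40],
    [0, 0, 0, 0, 0, 0, 40],
    [0, 0, 0, 0, 0, 0, 40]
  ]
}}

```text
t: 4.15
tool_pos: [0.5137, -0.1706, 0.1074]
orientation: [3.099, 0.513, 0.001]
force: [-2.7, 1.3, 6.3]
opening: 0.0399
gripper_force: 3.1
```

Request:
{"api": "move_arm", "payload": {
  "plan": [
    [0, 0, 0, 0, 0, 0.05, 40],
    [0, 0, 0, 0, 0, 0.05, 40],
    [0, 0, 0, 0, 0, 0.05, 40],
    [0, 0, 0, 0, 0, 0.05, 40],
    [0, 0, 0, 0, 0, 0.05, 40],
    [0, 0, 0, 0, 0, 0.05, 40],
    [0, 0, 0, 0, 0, 0.05, 40],
    [0, 0, 0, 0, 0, 0, 40],
    [0, 0, 0, 0, 0, 0, 40],
    [0, 0, 0, 0, 0, 0, 40]
  ]
}}

```text
t: 5.15
tool_pos: [0.5138, -0.1706, 0.0981]
orientation: [3.099, 0.512, 0.001]
force: [1.8, 0.5, 2.1]
opening: 0.04
gripper_force: 1.1
```

Request:
{"api": "move_arm", "payload": {
  "plan": [
    [0, 0, 0, 0, 0, 0.03, 40],
    [0, 0, 0, 0, 0, 0.03, 40],
    [0, 0, 0, 0, 0, 0.02, 40],
    [0, 0, 0, 0, 0, 0, 40],
    [0, 0, 0, 0, 0, 0, 40],
    [0, 0, 0, 0, 0, 0, 40],
    [0, 0, 0, 0, 0, 0, 40],
    [0, 0, 0, 0, 0, 0, 40],
    [0, 0, 0, 0, 0, 0, 40],
    [0, 0, 0, 0, 0, 0, 40]
  ]
}}

```text
t: 6.15
tool_pos: [0.5139, -0.1706, 0.0968]
orientation: [3.099, 0.513, 0.001]
force: [-1.3, 1.0, 8.2]
opening: 0.04
gripper_force: 4.2
```

Request:
{"api": "move_arm", "payload": {
  "plan": [
    [0, 0, 0, 0, 0, 0.03, 40],
    [0, 0, 0, 0, 0, 0.03, 40],
    [0, 0, 0, 0, 0, 0, 40],
    [0, 0, 0, 0, 0, 0, 40],
    [0, 0, 0, 0, 0, 0, 40],
    [0, 0, 0, 0, 0, 0, 40],
    [0, 0, 0, 0, 0, 0, 40],
    [0, 0, 0, 0, 0, 0, 40],
    [0, 0, 0, 0, 0, 0, 40],
    [0, 0, 0, 0, 0, 0, 40]
  ]
}}

```text
t: 7.15
tool_pos: [0.5139, -0.1707, 0.0954]
orientation: [3.099, 0.513, 0.001]
force: [-2.4, 1.1, 8.9]
opening: 0.0398
gripper_force: 4.5
```

Request:
{"api": "move_arm", "payload": {
  "plan": [
    [0, 0, 0, 0, 0, -0.2, 40],
    [0, 0, 0, 0, 0, -0.5, 40],
    [0, 0, 0, 0, 0, -0.8, 40],
    [0, 0, 0, 0, 0, -1, 50],
    [0, 0, 0, 0, 0, -1, 55],
    [0, 0, 0, 0, 0, -1, 60],
    [0, 0, 0, 0, 0, -0.7, 62],
    [0, 0, 0, 0, 0, 0, 62],
    [0, 0, 0, 0, 0, 0, 62],
    [0, 0, 0, 0, 0, 0, 62]
  ]
}}

```text
t: 8.15
tool_pos: [0.5127, -0.1702, 0.2228]
orientation: [-3.098, -0.512, 0.003]
force: [0.3, -1.0, 1.0]
opening: 0.0622
gripper_force: 0.0
```

Run:
```python
from h import *
to(.474,.279,.23)
a,W,c=cam('wrist');save('d.png',a)
near=np.hypot(W[...,0]-.513,W[...,1]+.171)<.03
z=W[...,2][near];print(np.histogram(z,np.arange(.066,.136,.003)))
for lo,hi in((.115,.14),(.105,.116),(.08,.095)):
    q=W[near&(W[...,2]>lo)&(W[...,2]<hi)]
    if len(q)>5: print(len(q),np.median(q[:,2]),cv2.minEnclosingCircle((q[:,:2]*1000).astype(np.float32)))
```

```text
t 8.15 pos [ 0.5127 -0.1702  0.2228] F [ 0.26 -1.05  0.98] units [  4.318 -17.509  -0.268]
(array([  0,   1,  13,  21,   2,  18, 250, 318,  31,  37,  30,  22,  36,
        42,  54, 293,  23, 121, 200,  52,   0,   0,   0]), array([0.066, 0.069, 0.072, 0.075, 0.078, 0.081, 0.084, 0.087, 0.09 ,
       0.093, 0.096, 0.099, 0.102, 0.105, 0.108, 0.111, 0.114, 0.117,
       0.12 , 0.123, 0.126, 0.129, 0.132, 0.135]))
387 0.12134229760000871 ((512.4131469726562, -171.06825256347656), 13.627544403076172)
406 0.11198969659494137 ((512.5869750976562, -170.884765625), 17.57107162475586)
644 0.08718400674255178 ((512.6838989257812, -170.9464111328125), 24.65352439880371)
```

The sleeve is caught: the flange is now at 0.087 m, down 11 mm. Next is the gauge.

Request:
{"api": "move_arm", "payload": {
  "plan": [
    [0, 0, 0, 0.25, -1, 0, 70],
    [0, 0, 0, 0.25, -1, 0, 70],
    [0, 0, 0, 0.25, -1, 0, 70],
    [0, 0, 0, 0.25, -1, 0, 70],
    [0, 0, 0, 0.25, -1, 0, 70],
    [0, 0, 0, 0.25, -1, 0, 70],
    [0, 0, 0, 0.25, -1, 0, 70],
    [0, 0, 0, 0.25, -1, 0, 70],
    [0, 0, 0, 0.25, -1, 0, 70],
    [0, 0, 0, 0.25, -1, 0, 70]
  ]
}}

```text
t: 9.2
tool_pos: [0.4913, 0.0873, 0.2231]
orientation: [-3.099, -0.512, 0.003]
force: [0.1, 0.5, -0.1]
opening: 0.0698
gripper_force: 0.0
```

Request:
{"api": "move_arm", "payload": {
  "plan": [
    [0, 0, 0, 0.25, -1, 0, 70],
    [0, 0, 0, 0.25, -1, 0, 70],
    [0, 0, 0, 0.25, -1, 0, 70],
    [0, 0, 0, 0.25, -1, 0, 70],
    [0, 0, 0, 0.25, -1, 0, 70],
    [0, 0, 0, 0.25, -1, 0, 70],
    [0, 0, 0, 0.25, -1, 0, 70],
    [0, 0, 0, 0, 0, 0, 70],
    [0, 0, 0, 0, 0, 0, 70],
    [0, 0, 0, 0, 0, 0, 70]
  ]
}}

```text
t: 10.2
tool_pos: [0.4771, 0.2652, 0.2237]
orientation: [3.099, 0.512, -0.002]
force: [0.5, 0.0, -0.3]
opening: 0.0703
gripper_force: 0.0
```

Run:
```python
from h import *
a,W,c=cam('wrist');save('e.png',a)
near=np.hypot(W[...,0]-.474,W[...,1]-.279)<.04
z=W[...,2][near];print(np.histogram(z,np.arange(.046,.11,.004)))
q=W[near&(W[...,2]>.075)&(W[...,2]<.11)]
c,r=cv2.minEnclosingCircle((q[:,:2]*1000).astype(np.float32));print(np.median(q[:,2]),c,r)
to(c[0]/1000,c[1]/1000,.076-.008)
```

```text
(array([ 689, 1065,    0,    0,    2,   17,   21,   19,   21,   29, 1257,
         23,    0,    0,    0]), array([0.046, 0.05 , 0.054, 0.058, 0.062, 0.066, 0.07 , 0.074, 0.078,
       0.082, 0.086, 0.09 , 0.094, 0.098, 0.102, 0.106]))
0.08824254969441361 (474.8312072753906, 280.9835205078125) 22.969057083129883
t 10.25 pos [0.4773 0.2651 0.2239] F [-0.12 -0.03  0.51] units [ 0.117 -0.636  6.237]
```

View pics/e.png

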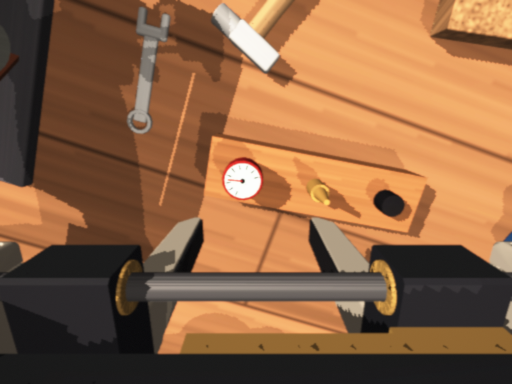

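The dial is centred at (242,180), the nozzle at (319,192), and the fingers have room around the case.

Request:
{"api": "move_arm", "payload": {
  "plan": [
    [0, 0, 0, 0.12, -0.64, 0, 72],
    [0, 0, 0, 0, 0, 0.9, 72],
    [0, 0, 0, 0, 0, 1, 72],
    [0, 0, 0, 0, 0, 1, 72],
    [0, 0, 0, 0, 0, 0.9, 72],
    [0, 0, 0, 0, 0, 0.8, 72],
    [0, 0, 0, 0, 0, 0.7, 72],
    [0, 0, 0, 0, 0, 0.5, 72],
    [0, 0, 0, 0, 0, 0.35, 72],
    [0, 0, 0, 0, 0, 0, 72]
  ]
}}

```text
t: 11.25
tool_pos: [0.4742, 0.2819, 0.0695]
orientation: [3.099, 0.512, -0.003]
force: [-0.6, -0.6, -0.4]
opening: 0.0723
gripper_force: 0.0
```

Request:
{"api": "move_arm", "payload": {
  "plan": [
    [0, 0, 0, 0, 0, 0, 50],
    [0, 0, 0, 0, 0, 0, 48],
    [0, 0, 0, 0, 0, 0, 45],
    [0, 0, 0, 0, 0, 0, 42],
    [0, 0, 0, 0, 0, 0, 40],
    [0, 0, 0, 0, 0, 0, 40],
    [0, 0, 0, 0, 0, 0, 40],
    [0, 0, 0, 0, 0, 0, 40],
    [0, 0, 0, 0, 0, 0, 40],
    [0, 0, 0, 0, 0, 0, 40]
  ],
  "force": 30
}}

```text
t: 12.25
tool_pos: [0.4757, 0.282, 0.0715]
orientation: [3.099, 0.512, 0.002]
force: [1.5, -3.0, 6.0]
opening: 0.0456
gripper_force: 30.0
```

Request:
{"api": "move_arm", "payload": {
  "plan": [
    [0, 0, 0, 0, 0, -0.2, 40],
    [0, 0, 0, 0, 0, -0.4, 40],
    [0, 0, 0, 0, 0, -0.5, 40],
    [0, 0, 0, 0, 0, -0.8, 40],
    [0, 0, 0, 0, 0, -0.8, 40],
    [0, 0, 0, 0, 0, -0.8, 40],
    [0, 0, 0, 0, 0, -1, 40],
    [0, 0, 0, 0, 0, -1, 40],
    [0, 0, 0, 0, 0, -0.7, 40],
    [0, 0, 0, 0, 0, 0, 40]
  ]
}}

```text
t: 13.25
tool_pos: [0.476, 0.2834, 0.2295]
orientation: [-3.097, -0.513, -0.008]
force: [-0.1, -0.0, -2.2]
opening: 0.0454
gripper_force: 30.0
```

Run:
```python
from h import *
R=to(.5125,-.171,.225)
a,W,c=cam('wrist');b,W2,c2=cam('side')
s=read_state();p=s['tool_pos']
np.savez('g.npz',W2=W2,b=b,W=W)
cc=np.array(p);Rc=cv2.Rodrigues(c2['rvec'])[0];x=Rc@cc+c2['tvec'];u,v=int(c2['fx']*x[0]/x[2]+c2['cx']),int(c2['fy']*x[1]/x[2]+c2['cy']);print(u,v)
cr=b[max(0,v-60):v+100,max(0,u-80):u+80];A=cv2.resize(cr,None,fx=3,fy=3)
a2=cv2.resize(a,(512,384));H=max(A.shape[0],1)
save('f.png',A)
# dial on wrist: red/white above z
m=(np.hypot(W[...,0]-p[0],W[...,1]-p[1])<.035)&(abs(W[...,2]-p[2]-.018)<.02)
q=W[m]; print(m.sum(),q.mean(0) if len(q) else '')
```

```text
t 13.25 pos [0.476  0.2834 0.2295] F [-0.12 -0.01 -2.21] units [-4.48  17.675  0.128]
268 224
6157 [0.48153341 0.28516979 0.24515616]
```

View pics/f.png

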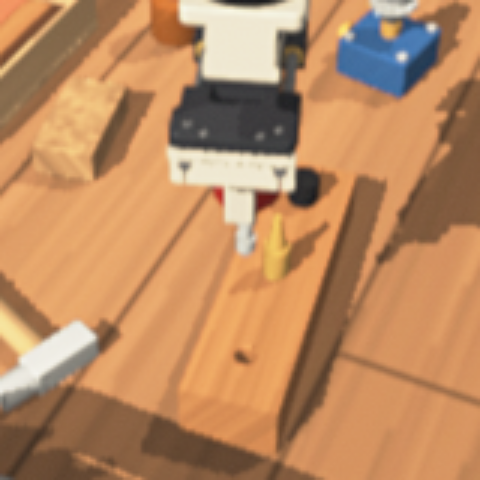

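The gauge is lifted out, with its plug at (245,240) in the crop and the rack hole empty at (242,357). Next I check the tilt from the dial plane and the plug points.

```bash
cat > tilt.py <<'E'
from h import *
a,W,c=cam('wrist');s=read_state();p=np.array(s['tool_pos'])
near=(np.hypot(W[...,0]-p[0],W[...,1]-p[1])<.03)&(W[...,2]>p[2]+.008)&(W[...,2]<p[2]+.04)
q=W[near]; print('z hist',np.histogram(q[:,2]-p[2],np.arange(.008,.042,.003)))
zt=np.median(q[:,2]); q=q[abs(q[:,2]-zt)<.006]
for _ in range(4):
    A=np.c_[q[:,:2]-p[:2],np.ones(len(q))]; k=np.linalg.lstsq(A,q[:,2],rcond=None)[0]; r=q[:,2]-A@k; q=q[abs(r)<max(.001,2*r.std())]
n=np.array([-k[0],-k[1],1]);n/=np.linalg.norm(n)
cc,r=cv2.minEnclosingCircle((q[:,:2]*1000).astype(np.float32));C=np.array([cc[0]/1e3,cc[1]/1e3,0]);C[2]=k@[C[0]-p[0],C[1]-p[1],1]
print('normal',n.round(3),'dial',C.round(4),r,len(q),'tip',(C-n*.082).round(4),'tcp',p.round(4))
R=cv2.Rodrigues(np.array(s['orientation']))[0];print('n in tool',(R.T@n).round(3), 'tip-tcp', (C-n*.082-p).round(4))
b,W2,_=cam('side');t=C-n*.082
m=(np.hypot(W2[...,0]-p[0],W2[...,1]-p[1])<.025)&(W2[...,2]>t[2]-.01)&(W2[...,2]<t[2]+.030)
q=W2[m];print('plug side',len(q))
for lo in np.arange(t[2]-.01,t[2]+.03,.008):
    g=q[(q[:,2]>=lo)&(q[:,2]<lo+.008)]
    if len(g):print(round(lo+.004,3),len(g),np.median(g,0).round(4))
E
python3 tilt.py
```

```text
z hist (array([ 174,  181,  536, 3524,  101,  102,  113,  119,  118,  107,   82]), array([0.008, 0.011, 0.014, 0.017, 0.02 , 0.023, 0.026, 0.029, 0.032,
       0.035, 0.038, 0.041]))
normal [0.006 0.008 1.   ] dial [0.4814 0.2847 0.2424] 28.293031692504883 3531 tip [0.4809 0.2841 0.1604] tcp [0.4742 0.2822 0.2245]
n in tool [ 0.007 -0.006 -1.   ] tip-tcp [ 0.0067  0.0019 -0.0641]
plug side 63
0.162 11 [0.4681 0.2846 0.1644]
0.17 23 [0.4706 0.2849 0.1713]
0.178 18 [0.4677 0.2837 0.1757]
0.186 11 [0.4694 0.2855 0.1885]
```

Request:
{"api": "move_arm", "payload": {
  "plan": [
    [0, 0, 0, -0.12, 0.5, 0, 40],
    [0, 0, 0, -0.25, 1, 0, 40],
    [0, 0, 0, -0.25, 1, 0, 40],
    [0, 0, 0, -0.25, 1, 0, 40],
    [0, 0, 0, -0.25, 1, 0, 40],
    [0, 0, 0, -0.25, 1, 0, 40],
    [0, 0, 0, -0.25, 1, 0, 40],
    [0, 0, 0, -0.25, 1, 0, 40],
    [0, 0, 0, -0.25, 1, 0, 40],
    [0, 0, 0, -0.25, 1, 0, 40]
  ]
}}

```text
t: 14.45
tool_pos: [0.4945, 0.0365, 0.2246]
orientation: [-3.099, -0.512, 0.003]
force: [0.7, 0.1, -2.1]
opening: 0.0456
gripper_force: 30.0
```

Request:
{"api": "move_arm", "payload": {
  "plan": [
    [0, 0, 0, -0.25, 1, 0, 40],
    [0, 0, 0, -0.25, 1, 0, 40],
    [0, 0, 0, -0.25, 1, 0, 40],
    [0, 0, 0, -0.25, 1, 0, 40],
    [0, 0, 0, -0.25, 1, 0, 40],
    [0, 0, 0, -0.25, 1, 0, 40],
    [0, 0, 0, -0.25, 1, 0, 40],
    [0, 0, 0, -0.25, 0.66, 0, 40],
    [0, 0, 0, 0, 0.5, 0, 40],
    [0, 0, 0, 0, 0, 0, 40]
  ]
}}

```text
t: 15.45
tool_pos: [0.5133, -0.1724, 0.2249]
orientation: [-3.1, -0.509, 0.002]
force: [-0.6, 0.7, -1.9]
opening: 0.0455
gripper_force: 30.0
```

```bash
cat > dial.py <<'E'
from h import *
a,W,c=cam('wrist');s=read_state();p=np.array(s['tool_pos']);f=a.astype(int)
m=(np.hypot(W[...,0]-p[0],W[...,1]-p[1])<.035)&(W[...,2]>p[2]+.0)&(W[...,2]<p[2]+.026)&(f[...,0]>f[...,1]+50)&(f[...,0]>f[...,2]+50)
m&=W[...,2]>p[2]+.013
q=W[m];cc,r=cv2.minEnclosingCircle((q[:,:2]*1000).astype(np.float32));print('red rim',len(q),cc,r,np.median(q[:,2]))
m=(np.hypot(W[...,0]-p[0],W[...,1]-p[1])<.022)&(W[...,2]>p[2]+.014)&(W[...,2]<p[2]+.022)&(f.min(-1)>130);q=W[m]
print('white',len(q),q.mean(0),cv2.minEnclosingCircle((q[:,:2]*1000).astype(np.float32)))
to(.5125,-.171,.2245)
# side view: plug
b,W2,_=cam('side')
t=np.r_[p[:2],p[2]-.064]
m=(np.hypot(W2[...,0]-p[0],W2[...,1]-p[1])<.03)&(W2[...,2]>t[2]-.01)&(W2[...,2]<t[2]+.03);q=W2[m];print('plug',len(q),np.median(q,0))
v,u=np.nonzero(m);v0,u0=int(v.mean()),int(u.mean());save('s%d.png'%int(s['t']*10),cv2.resize(np.vstack([b[v0-50:v0+60,u0-70:u0+70]]),None,fx=4,fy=4))
v0,u0=190,256;save('w%d.png'%int(s['t']*10),a)
E
python3 dial.py; ls pics
```

```text
red rim 1081 (512.1599731445312, -172.73385620117188) 23.136878967285156 0.24138491144035631
white 2621 [ 0.51466999 -0.17211491  0.24178861] ((512.0232543945312, -172.4516143798828), 19.633319854736328)
t 15.5 pos [ 0.5133 -0.1713  0.225 ] F [-0.03  0.41 -2.15] units [-0.027 -0.023  0.02 ]
plug 39 [ 0.50881134 -0.16897371  0.17538179]
a.png
b.png
c.png
d.png
e.png
f.png
s155.png
w155.png
```

Request:
{"api": "move_arm", "payload": {
  "plan": [
    [0, 0, 0, 0, 0, 0.4, 40],
    [0, 0, 0, 0, 0, 0.5, 40],
    [0, 0, 0, 0, 0, 0.4, 40],
    [0, 0, 0, 0, 0, 0.2, 40],
    [0, 0, 0, 0, 0, 0.1, 40],
    [0, 0, 0, 0, 0, 0.1, 40],
    [0, 0, 0, 0, 0, 0.1, 40],
    [0, 0, 0, 0, 0, 0.1, 40],
    [0, 0, 0, 0, 0, 0.1, 40],
    [0, 0, 0, 0, 0, 0, 40]
  ]
}}

```text
t: 16.55
tool_pos: [0.5135, -0.1709, 0.1753]
orientation: [-3.099, -0.513, 0.001]
force: [-0.1, -0.2, -2.3]
opening: 0.0456
gripper_force: 30.0
```

Request:
{"api": "move_arm", "payload": {
  "plan": [
    [0, 0, 0, 0, 0, 0.08, 40],
    [0, 0, 0, 0, 0, 0.08, 40],
    [0, 0, 0, 0, 0, 0.08, 40],
    [0, 0, 0, 0, 0, 0.08, 40],
    [0, 0, 0, 0, 0, 0.08, 40],
    [0, 0, 0, 0, 0, 0.08, 40],
    [0, 0, 0, 0, 0, 0.08, 40],
    [0, 0, 0, 0, 0, 0.06, 40],
    [0, 0, 0, 0, 0, 0, 40],
    [0, 0, 0, 0, 0, 0, 40]
  ]
}}

```text
t: 17.55
tool_pos: [0.5137, -0.171, 0.1602]
orientation: [3.099, 0.513, -0.0]
force: [0.8, -0.2, -1.8]
opening: 0.0453
gripper_force: 30.0
```

Tip is near 0.095 m with no contact; the pad should be about 5 mm lower.

Request:
{"api": "move_arm", "payload": {
  "plan": [
    [0, 0, 0, 0, 0, 0.04, 40],
    [0, 0, 0, 0, 0, 0.04, 40],
    [0, 0, 0, 0, 0, 0.04, 40],
    [0, 0, 0, 0, 0, 0.04, 40],
    [0, 0, 0, 0, 0, 0.04, 40],
    [0, 0, 0, 0, 0, 0.03, 40],
    [0, 0, 0, 0, 0, 0.03, 40],
    [0, 0, 0, 0, 0, 0, 40],
    [0, 0, 0, 0, 0, 0, 40],
    [0, 0, 0, 0, 0, 0, 40]
  ]
}}

```text
t: 18.55
tool_pos: [0.5139, -0.171, 0.154]
orientation: [3.099, 0.513, 0.001]
force: [-0.9, 1.6, 5.2]
opening: 0.0454
gripper_force: 30.0
```

Request:
{"api": "move_arm", "payload": {
  "plan": [
    [0, 0, 0, 0, 0, 0.03, 40],
    [0, 0, 0, 0, 0, 0.03, 40],
    [0, 0, 0, 0, 0, 0.02, 40],
    [0, 0, 0, 0, 0, 0, 40],
    [0, 0, 0, 0, 0, 0, 40],
    [0, 0, 0, 0, 0, 0, 40],
    [0, 0, 0, 0, 0, 0, 40],
    [0, 0, 0, 0, 0, 0, 40],
    [0, 0, 0, 0, 0, 0, 40],
    [0, 0, 0, 0, 0, 0, 40]
  ]
}}

```text
t: 19.55
tool_pos: [0.5137, -0.1711, 0.1517]
orientation: [3.099, 0.513, 0.0]
force: [-0.7, -1.3, 3.5]
opening: 0.0452
gripper_force: 30.0
```

```bash
cat > sl.py <<'E'
from h import *
s=read_state();print(s['t'],s['tool_pos'],s['force'],s['wrist_torque'])
for n in('side','top'):
    b,W2,_=cam(n)
    m=(np.hypot(W2[...,0]-.5125,W2[...,1]+.171)<.032)&(W2[...,2]>.07)&(W2[...,2]<.135)
    print(n,np.histogram(W2[m][:,2],np.arange(.07,.136,.003)))
    if n=='side':
        x=cv2.Rodrigues(_['rvec'])[0]@np.array([.5125,-.171,.12])+_['tvec'];u,v=int(_['fx']*x[0]/x[2]+_['cx']),int(_['fy']*x[1]/x[2]+_['cy'])
        save('sl%d.png'%int(s['t']*10),cv2.resize(b[v-60:v+50,u-70:u+70],None,fx=5,fy=5,interpolation=cv2.INTER_CUBIC))
E
python3 sl.py; ls pics
```

```text
19.55 [ 0.5137303  -0.17107618  0.15170949] [-0.70140302 -1.277699    3.52328662] [-0.16861016 -0.08184005  0.02555126]
side (array([ 5, 12,  3,  9,  5,  0,  0,  8, 26, 37, 10,  8, 10, 12,  8, 13, 17,
       28,  8,  1,  1]), array([0.07 , 0.073, 0.076, 0.079, 0.082, 0.085, 0.088, 0.091, 0.094,
       0.097, 0.1  , 0.103, 0.106, 0.109, 0.112, 0.115, 0.118, 0.121,
       0.124, 0.127, 0.13 , 0.133]))
top (array([0, 0, 0, 0, 0, 0, 0, 0, 0, 0, 0, 0, 0, 0, 0, 0, 0, 0, 0, 0, 0]), array([0.07 , 0.073, 0.076, 0.079, 0.082, 0.085, 0.088, 0.091, 0.094,
       0.097, 0.1  , 0.103, 0.106, 0.109, 0.112, 0.115, 0.118, 0.121,
       0.124, 0.127, 0.13 , 0.133]))
a.png
b.png
c.png
d.png
e.png
f.png
s155.png
sl195.png
w155.png
```

The force dropped, and the flange is back at 0.097 m with the sleeve top at 0.123 m, so it sprang forward. Now I let go and retreat.

Request:
{"api": "move_arm", "payload": {
  "plan": [
    [0, 0, 0, 0, 0, -0.04, 40],
    [0, 0, 0, 0, 0, 0, 50],
    [0, 0, 0, 0, 0, 0, 60],
    [0, 0, 0, 0, 0, 0, 70],
    [0, 0, 0, 0, 0, 0, 76],
    [0, 0, 0, 0, 0, 0, 76],
    [0, 0, 0, 0, 0, -0.3, 76],
    [0, 0, 0, 0, 0, -0.6, 76],
    [0, 0, 0, 0, 0, -0.8, 76],
    [0, 0, 0, 0, 0, -1, 76]
  ]
}}

```text
t: 20.65
tool_pos: [0.5134, -0.1709, 0.2215]
orientation: [-3.099, -0.513, 0.001]
force: [-0.0, -1.0, -1.0]
opening: 0.0761
gripper_force: 0.0
```

Request:
{"api": "move_arm", "payload": {
  "plan": [
    [0, 0, 0, 0, 0, -1, 76],
    [0, 0, 0, 0, 0, -1, 76],
    [0, 0, 0, 0, 0, -0.5, 76],
    [0, 0, 0, 0, 0, 0, 76],
    [0, 0, 0, 0, 0, 0, 76],
    [0, 0, 0, 0, 0, 0, 76],
    [0, 0, 0, 0, 0, 0, 76],
    [0, 0, 0, 0, 0, 0, 76],
    [0, 0, 0, 0, 0, 0, 76],
    [0, 0, 0, 0, 0, 0, 76]
  ]
}}

```text
t: 21.65
tool_pos: [0.5136, -0.171, 0.2824]
orientation: [-3.099, -0.513, 0.001]
force: [-0.1, 0.6, -0.3]
opening: 0.0759
gripper_force: 0.0
```

```bash
python3 sl.py
python3 - <<'E'
from h import *
a,W,c=cam('wrist')
m=(np.hypot(W[...,0]-.5125,W[...,1]+.171)<.03)&(W[...,2]>.14)&(W[...,2]<.19);q=W[m]
zt=np.median(q[:,2]);q=q[abs(q[:,2]-zt)<.004];A=np.c_[q[:,:2],np.ones(len(q))]
print(zt,cv2.minEnclosingCircle((q[:,:2]*1000).astype(np.float32)),np.linalg.lstsq(A,q[:,2],rcond=None)[0])
E
ls pics
```

```text
21.65 [ 0.51359955 -0.1709517   0.28240463] [-0.07023997  0.55789176 -0.29582367] [-0.03213106  0.05419607  0.00663994]
side (array([ 5, 10,  6,  7,  5,  0,  0,  6, 27, 32, 12, 12, 10,  6, 13, 11, 20,
       31, 10,  1,  2]), array([0.07 , 0.073, 0.076, 0.079, 0.082, 0.085, 0.088, 0.091, 0.094,
       0.097, 0.1  , 0.103, 0.106, 0.109, 0.112, 0.115, 0.118, 0.121,
       0.124, 0.127, 0.13 , 0.133]))
top (array([0, 0, 0, 0, 0, 0, 0, 0, 0, 0, 0, 0, 0, 0, 0, 0, 0, 0, 0, 0, 0]), array([0.07 , 0.073, 0.076, 0.079, 0.082, 0.085, 0.088, 0.091, 0.094,
       0.097, 0.1  , 0.103, 0.106, 0.109, 0.112, 0.115, 0.118, 0.121,
       0.124, 0.127, 0.13 , 0.133]))
0.170927042073327 ((512.4771728515625, -171.2432861328125), 23.04534912109375) [-0.00564374 -0.00281574  0.17340203]
a.png
b.png
c.png
d.png
e.png
f.png
s155.png
sl195.png
sl216.png
w155.png
```

```bash
python3 -c "from plant import *; print(close_job())"
```

```text
the job is handed in; nothing more can be done
None
```

The job is handed in with no score shown: the sleeve caught and was let go, and by camera depth the gauge now sits locked in the coupler, sleeve forward, upright to about 0.006 rad and released, with no contact felt on the bystanders.

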